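Lock a drive wheel with a push-on axle cap

ROBOT

A 6-joint arm with a two-finger parallel gripper is mounted at the origin on the work surface. World frame = base frame: x ahead of the robot, y to its left, z up, the work surface at z = 0. Lengths are in m, angles in rad, forces in N, time in s.
With the tool pointing down it reaches from about 0.325 to 0.875 m from the base axis. Payload 4.4 kg.
Tool frame: the origin (TCP) lies midway between the tips of the shut fingers; the grasp point (between the pads) lies 19 mm behind it; z points along the fingers, y is the direction in which the jaws open and shut (so a half turn about z gives the same grasp; the last joint's range is limited). The gripper opens to 85 mm and grips with 20 to 120 N. Pads are 22 mm wide; open, the fingers measure 114 mm over their backs; the gripper's body (76 mm by 85 mm) begins 54 mm behind the grasp point. The pads swing forward as they close: fully open they stand 13 mm farther back than shut.
Start: joints at [1.063, 0.207, 1.542, -0, 1.393, -0.15], TCP at [0.201, 0.539, 0.231] pointing down, gripper open.
Joint ranges: [-2.73, 2.73], [-0.86, 2.22], [0.23, 2.46], [-1.11, 4.25], [0.08, 2.63], [-2.82, 2.82]. Speed limits (rad/s): [2.79, 2.79, 3.14, 3.14, 3.14, 3.14].

INTERFACE

Orientations are given as a 3x3 rotation matrix whose columns are the frame's x, y, z axes.
In Python, from workcell import * gives the robot as it stands.
- The arm moves only by the shell command python3 -m inch 'ROWS' [FORCE]. ROWS is JSON, one flat list of numbers, 7 for each row, row after row: the opening, from 0 (shut) to 1 (fully open), then the shift along the tool's x, y, z in mm, then the turn, a rotation vector about the tool's x, y, z in rad. A call has 1 to 5 rows; each row is the pose to reach, as a shift and turn from the pose commanded when the call began, along the tool's axes at that moment; what a row does not reach only later rows make up. A row lasts 1/8 s, in which the tool goes at most 62.5 mm and 10.7 degrees, less where a joint would pass 70% of its speed; a pose out of reach is approached as far as the arm can. A call with a gripper value outside its range is refused whole. The fingers move at their own pace and stop on an object; FORCE is the grip in N (left out, the last holds). Time passes only in rows, so rows that repeat a pose let the fingers close. It gives the time, the measured TCP pose, the force and the opening at its end, in the units of the state.
- read_state(): the state, without advancing time (a new reading comes with each control period).
- camera(name): name is "scene" or "top"; returns a dict with "frame" (400x640x3 uint8, red, green, blue), "z_map" (400x640 float32, m along the optical axis (not along the pixel's ray), 0 where there is no reading), "intrinsics" (3x3 intrinsics, pixels), "view" (4x4, takes a point from world to camera coordinates). Camera axes: x right, y down, z forward; pixel columns grow to the right and rows downward; lengths in m; the calibration is good to about 2 mm. A picture is of the moment at which its call begins.
- hand_in(): hands the job in, once; it reports no verdict.
Trained networks look in the newest picture that a camera, given by its name, has taken for a name from the list of things; names that differ only in an ending like _2 or _b are one class to them, and where a whole thing is asked for, a point or a joint stands for the part that bears it (a point fixed in the world has none). Each returns a list of dicts, best first, with "p" (0 to 1); they miss things now and then, are a little off and sometimes report something else, mostly with a low value. They report only what shows in the picture. A call takes as long as a camera call. They do not tell look-alikes from the thing itself.
- recognise(label, camera): "bbox" ([centre column, centre row, width, height] in pixels, round what is visible of it).
- outline_of(label, camera): "mask" (400x640 bool, what is visible of it) and "bbox" ([centre column, centre row, width, height] in pixels, round what is visible of it).
- landmark_of(label, camera): "centre" ([column, row] in pixels: a listed point, or the origin of a listed thing).
The state is a dict: "t": time; "joint_pos": joint angles; "qvel": joint speeds; "joint_torque": joint torques, N m; "ee_pos": TCP position; "tcp_rot": TCP orientation; "ft_force": force on the tool from outside, world axes, zero at the start; "torque": the same for the moment, N m; "opening": finger opening in m.
Only numpy, scipy, OpenCV 4.12 (cv2) and the standard library are available. Lean on these libraries where they do the work, as an engineer would, in place of code of your own. Each camera call takes 0.05 s, during which the arm holds its last target.

TASK

The white toothed drive wheel is back on its spindle; now lock it there with the orange push-on cap from the rubber parts mat. Set the cap upright over the spindle tip and press it straight down until it is tight against the wheel hub, squeezing the spring under the wheel a little so that no play is left, but do not drive the wheel hard against its stop; then let go and leave everything else where it is.

Things in the scene. Friction and masses are not known exactly. Their poses are not given: they have to be found in the camera images.
- cap: The push-on cap to fit: orange ribbed round head, 32 mm diameter, 16 mm tall, on a bright steel sleeve 26 mm diameter, 32 mm long; 48 mm tall in all, about 30 g. Origin at the centre of its open lower end, z up through the head. Starts upright on the rubber mat, one of three caps in a row (places swap). The sleeve is hollow: 14 mm wide, 32 mm deep, open below.
- cap_head (a point): Middle of the cap's orange head, on its axis 40 mm above its lower end: a good place to grip. In the sleeve, 5 to 8 mm above its lower end, a ring of steel teeth leaves an 8.4 mm opening. Pushed down, the teeth force their way over the spindle's taper (up to about 14 N), then rub along the plain shaft with about 3 to 10 N; they bite much harder against being pulled up.
- blue_cap1: A cap of the same shape with a blue head, for another job, standing on the mat 60 to 90 mm from the next one. Leave it. Origin at the centre of its lower end.
- blue_cap2: The other blue cap, the same. Leave it.
- module: The drive module, fixed to the bench: grey chassis 130 x 100 mm (its x by y), deck 32 mm high, with a green circuit board on its +x end. Origin at the centre of its underside, z up. Its yaw and place differ each time.
- spindle_tip (a point): Centre of the top end of the bare upright steel spindle, 81 mm above the bench, 20 mm from the module's centre towards its -x side. The spindle is plain, 10 mm diameter; its last 7 mm taper to 5 mm at the tip. z up.
- spindle_foot (a point): Point on the spindle's axis at deck height. The white wheel on the spindle is 50 mm diameter and 10 mm thick; its 28 mm diameter hub stands 6 mm above that, flat on top. The free hub top lies 18 to 28 mm below the spindle tip: it differs each time (shims) and is not measured, so find it by feel.
- wheel (a joint): How far the white wheel is pushed down on its spring, m (noisy): 0 free, 0.004 hard on its stop, a rigid halt. The spring takes 4 N per mm, so once the cap meets the hub the push rises by 4 N for every mm on top of the teeth's rubbing; squeezed by about 2 mm (8 N more) is right.
- parts_mat: The black rubber parts mat, 90 x 230 mm (its x by y), 6 mm thick, fixed; origin at the centre of its underside. The caps stand in a row along its y.
- spool: A copper wire spool, 56 mm diameter, 40 mm tall, origin under its centre. Leave it.
- jar: Small amber jar, 48 mm diameter, 50 mm tall, origin under its centre. Leave it.
- driver: Screwdriver lying at the right-hand side, 170 mm long. Leave it.
- brush: Brush, 160 mm long, lying at the far side. Leave it.
- heatsink: Finned aluminium block 40 x 40 x 24 mm, origin under its centre. Leave it.
There are look-alikes about, which are no part of the job. What is shaped like the module but purple is not meant.

How it is judged:
By the outcome, as a careful person would: the job done as asked, in the order asked, and still so for the second after the job is handed in, with the robot touching nothing.
It also fails if it takes over 54 s, if anything falls off the work surface, if the arm or the gripper's body presses on something with over 40 N, if the wrist force passes 120 N, or if a joint passes its speed limit or range.

## Working session

There is one attempt and no reset: what is moved stays moved. The work goes in short steps, Python scripts to look and compute and a shell command to move; the robot and the scene stay as the last step left them, time stands still between calls to the robot, and variables do not carry over. Pictures are saved under pics/ and viewed, and the job is handed in when it is done.

```bash
ls; mkdir -p pics; python3 - <<'E'
from workcell import *
import cv2,numpy as np
s=read_state();print({k:np.round(v,3).tolist() for k,v in s.items()})
for n in("scene","top"):
    c=camera(n);cv2.imwrite(f"pics/{n}0.png",c["frame"][...,::-1])
    print(n,c["intrinsics"].round(1).tolist(),c["view"].round(3).tolist())
    for l in("cap","cap_head","blue_cap1","module","spindle_tip","spindle_foot","parts_mat"):
        try:print(l,[(np.round(d["centre"],1).tolist(),round(d["p"],2)) for d in landmark_of(l,n)])
        except Exception as e:print(l,e)
E
```

```text
pics
{'t': 0.0, 'joint_pos': [1.064, 0.207, 1.543, -0.0, 1.393, -0.151], 'qvel': [-0.0, 0.001, 0.001, 0.001, 0.0, 0.001], 'joint_torque': [0.0, -38.302, -29.16, -0.0, 0.01, -0.0], 'ee_pos': [0.2, 0.538, 0.23], 'tcp_rot': [[-0.937, 0.349, -0.001], [0.349, 0.937, -0.002], [0.0, -0.002, -1.0]], 'ft_force': [-0.708, 0.696, -0.4], 'torque': [-0.021, 0.022, -0.037], 'opening': 0.086}
scene [[473.4, 0.0, 322.1], [0.0, 473.4, 199.8], [0.0, 0.0, 1.0]] [[-0.573, 0.82, 0.009, 0.376], [0.641, 0.455, -0.618, -0.269], [-0.511, -0.348, -0.786, 1.445], [0.0, 0.0, 0.0, 1.0]]
cap [([432.1, 268.7], 0.65), ([298.2, 204.0], 0.18)]
cap_head [([435.7, 261.6], 0.63)]
blue_cap1 [([371.7, 242.1], 0.79), ([407.0, 258.2], 0.52)]
module [([439.1, 210.7], 0.93), ([337.5, 157.3], 0.77), ([298.8, 205.7], 0.63)]
spindle_tip [([302.0, 185.4], 0.97), ([449.3, 185.3], 0.78), ([345.7, 133.7], 0.6)]
spindle_foot [([344.8, 144.2], 0.92), ([446.9, 200.7], 0.83), ([303.9, 196.8], 0.75), ([436.7, 263.5], 0.17)]
parts_mat [([406.2, 261.0], 0.7)]
top [[382.9, 0.0, 312.4], [0.0, 382.9, 202.2], [0.0, 0.0, 1.0]] [[0.104, -0.995, 0.003, -0.117], [-0.972, -0.103, -0.212, 0.537], [0.211, 0.019, -0.977, 1.071], [0.0, 0.0, 0.0, 1.0]]
cap [([222.0, 205.3], 0.55)]
cap_head [([217.0, 199.0], 0.43)]
blue_cap1 [([241.9, 200.4], 0.67), ([264.1, 201.3], 0.43), ([337.4, 209.6], 0.32)]
module [([234.7, 264.4], 0.96), ([340.8, 204.5], 0.88), ([339.7, 278.0], 0.7), ([264.6, 203.7], 0.26)]
spindle_tip [([340.7, 205.8], 0.95), ([335.6, 281.4], 0.94), ([226.3, 265.4], 0.77)]
spindle_foot [([338.8, 211.8], 0.96), ([221.2, 205.1], 0.67), ([336.7, 282.9], 0.65), ([231.1, 267.5], 0.62)]
parts_mat [([240.2, 201.1], 0.68), ([264.9, 202.5], 0.63)]
```

View pics/scene0.png

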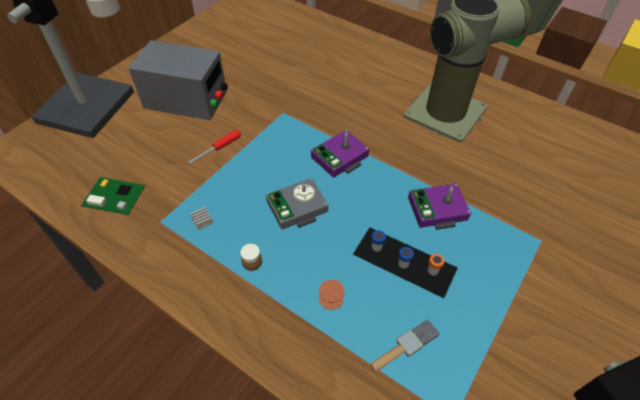

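View pics/top0.png

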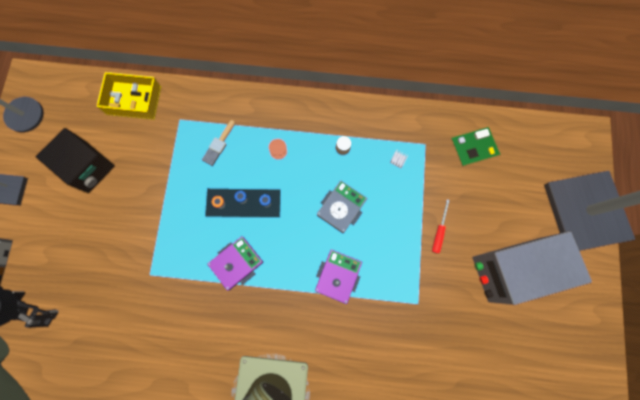

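Scene: orange cap at (436,262), on the mat's right end; the grey module with the white wheel at (303,192). Top: cap at (217,201), wheel at (339,210). The purple modules are decoys. Next I locate these precisely.

```bash
cat > h.py <<'E'
from workcell import *
import cv2,numpy as np
def ray(c,px,z):
    K=c["intrinsics"];V=c["view"];R=V[:3,:3];t=V[:3,3];o=-R.T@t
    d=R.T@np.linalg.inv(K)@np.array([px[0],px[1],1.]);return o+d*(z-o[2])/d[2]
def cloud(c):
    K=c["intrinsics"];V=c["view"];Z=c["z_map"].astype(float);v,u=np.mgrid[:400,:640]
    P=np.stack([(u-K[0,2])/K[0,0]*Z,(v-K[1,2])/K[1,1]*Z,Z],-1)
    return (P-V[:3,3])@V[:3,:3]
def tri(cs,ps):
    A=[]
    for c,p in zip(cs,ps):
        P=c["intrinsics"]@c["view"][:3];A+=[p[0]*P[2]-P[0],p[1]*P[2]-P[1]]
    w=np.linalg.svd(np.array(A))[2][-1];return w[:3]/w[3]
E
python3 - <<'E'
from h import *
cs=[camera(n) for n in("scene","top")]
np.set_printoptions(precision=4,suppress=True)
win={"scene":((436,262),(303,192)),"top":((217,201),(339,210))}
tips=[];heads=[]
for n,c in zip(("scene","top"),cs):
    f=c["frame"];hsv=cv2.cvtColor(f,cv2.COLOR_RGB2HSV);W=cloud(c);v,u=np.mgrid[:400,:640]
    a,b=win[n]
    m=(abs(u-a[0])<13)&(abs(v-a[1])<13)&(hsv[...,0]<18)&(hsv[...,1]>140)&(hsv[...,2]>100)
    pc=[u[m].mean(),v[m].mean()];p=W[m]
    print(n,"orange",m.sum(),pc,"ray46",ray(c,pc,.046),"ray50",ray(c,pc,.05),"zmed/max",np.median(p[:,2]),np.percentile(p[:,2],95))
    t=p[p[:,2]>.05];print("  top pts",len(t),(t.max(0)+t.min(0))/2,t.mean(0))
    m=(abs(u-b[0])<16)&(abs(v-b[1])<16)&(hsv[...,1]<60)&(hsv[...,2]>170)
    p=W[m];zz=np.median(p[:,2]);(x,y),ax,an=cv2.fitEllipse(np.argwhere(m)[:,::-1][cv2.convexHull(np.argwhere(m)[:,::-1].astype(np.int32),returnPoints=False)[:,0]].astype(np.float32))
    print("  wheel",m.sum(),(x,y),ax,"z",zz,np.percentile(p[:,2],[5,95]),ray(c,(x,y),zz))
    for l in("spindle_tip","spindle_foot","module"):
        d=min(landmark_of(l,n),key=lambda d:np.hypot(*(np.array(d["centre"])-b)))
        z={"spindle_tip":.081,"spindle_foot":.032,"module":0}[l];print("  ",l,d["centre"],ray(c,d["centre"],z))
        if l=="spindle_tip":tips.append(d["centre"])
    heads.append(pc)
    x,y=b;crop=f[y-30:y+30,x-35:x+35];x,y=a;c2=f[y-30:y+30,x-35:x+35]
    cv2.imwrite(f"pics/crop_{n}.png",cv2.resize(np.vstack([crop,c2])[...,::-1],None,fx=5,fy=5,interpolation=cv2.INTER_CUBIC))
print("tri tip",tri(cs,tips),"head",tri(cs,heads))
E
python3 -c "
import cv2,numpy as np
cv2.imwrite('pics/crops.png',np.hstack([cv2.imread('pics/crop_%s.png'%n) for n in('scene','top')]))"
```

```text
scene orange 127 [np.float64(435.79527559055117), np.float64(262.09448818897636)] ray46 [0.5258 0.2197 0.046 ] ray50 [0.5284 0.2201 0.05  ] zmed/max 0.05292562385320765 0.057167561417719795
  top pts 91 [0.5248 0.2196 0.0547] [0.5276 0.2205 0.0542]
  wheel 203 (303.4237976074219, 191.9641876220703) (15.11755084991455, 20.064401626586914) z 0.051599050622444236 [0.0482 0.0582] [ 0.5379 -0.1403  0.0516]
   spindle_tip [300.0, 183.8] [ 0.5409 -0.1477  0.081 ]
   spindle_foot [305.2, 197.3] [ 0.5367 -0.1362  0.032 ]
   module [300.2, 206.1] [ 0.5472 -0.1451  0.    ]
top orange 77 [np.float64(217.37662337662337), np.float64(201.27272727272728)] ray46 [0.5217 0.2219 0.046 ] ray50 [0.5209 0.2208 0.05  ] zmed/max 0.052100642451437064 0.05682239501361605
  top pts 53 [0.521  0.2201 0.0544] [0.5192 0.2192 0.0537]
  wheel 318 (338.6701354980469, 209.4818572998047) (19.545900344848633, 20.0594425201416) z 0.04834312293186879 [0.0289 0.0573] [ 0.5344 -0.1394  0.0483]
   spindle_tip [339.5, 205.7] [ 0.539  -0.1391  0.081 ]
   spindle_foot [339.6, 211.6] [ 0.5315 -0.1436  0.032 ]
   module [344.1, 206.9] [ 0.5541 -0.1579  0.    ]
tri tip [ 0.5411 -0.1434  0.0832] head [0.5231 0.2206 0.043 ]
```

View pics/crops.png

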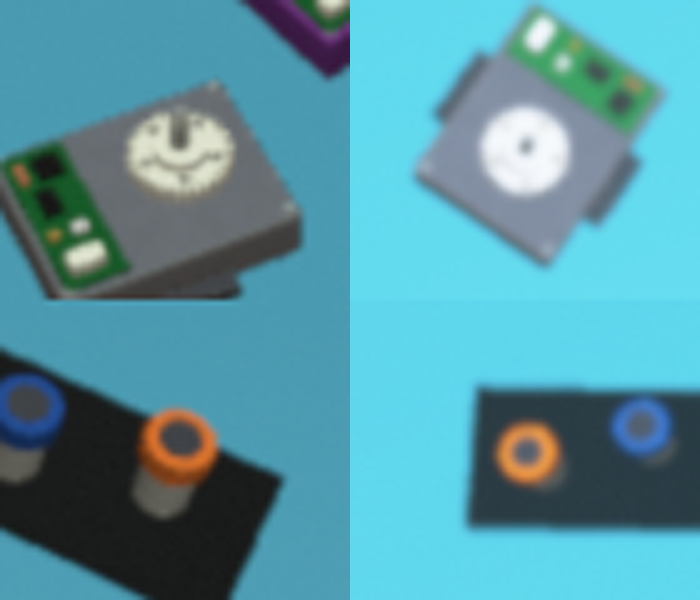

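The two views agree: cap axis ≈ (0.523, 0.220), head top ≈ 0.054; spindle axis ≈ (0.539, -0.141). I'll approach the cap with the jaws along world x, away from the neighbouring blue cap.

```bash
python3 -m inch '[1,-55,-24,0,0,0,0.17, 1,-110,-49,0,0,0,0.35, 1,-165,-74,0,0,0,0.52, 1,-220,-98,0,0,0,0.70, 1,-275,-123,0,0,0,0.87]' 80
cat > goto.py <<'E'
import sys
from h import *
# python3 goto.py x y z yawdeg : shift in tool axes (mm) & rotation vector to reach tcp pose w/ tool down, tool-y at yaw
from scipy.spatial.transform import Rotation as Ro
x,y,z,a=map(float,sys.argv[1:5]);s=read_state();R=np.array(s["tcp_rot"]);a=np.radians(a)
ya=np.array([np.cos(a),np.sin(a),0]);za=np.array([0,0,-1.]);T=np.stack([np.cross(ya,za),ya,za],1)
print("t",s["t"],"pos",np.round(s["ee_pos"],4),"shift",np.round(R.T@(np.array([x,y,z])-s["ee_pos"])*1000,1),"rot",Ro.from_matrix(R.T@T).as_rotvec().round(3),"f",np.round(s["ft_force"],1),"open",round(s["opening"],4))
E
python3 goto.py .523 .220 .12 0
```

```text
t: 1.82
ee_pos: [0.4168, 0.3261, 0.2316]
tcp_rot: [[-0.332, 0.943, 0.001], [0.943, 0.332, 0.001], [0.0, 0.001, -1.0]]
ft_force: [-0.2, 0.7, 1.1]
opening: 0.0856
t 1.825 pos [0.4168 0.3261 0.2316] shift [-135.4   64.8  111.6] rot [ 0.001 -0.     0.339] f [-0.2  0.7  1.1] open 0.0856
```

```bash
python3 -m inch '[1,-45,22,37,0,0,0.11, 1,-90,43,75,0,0,0.22, 1,-135,65,112,0,0,0.339, 1,-135,65,112,0,0,0.339]' 
python3 goto.py .523 .220 .027 0
python3 - <<'E'
from h import *
a=[camera(n)["frame"] for n in("scene","top")]
cv2.imwrite("pics/pre.png",np.hstack([cv2.resize(a[0][210:310,370:490],(400,333)),cv2.resize(a[1][150:250,160:280],(400,333))])[...,::-1])
E
```

```text
t: 2.33
ee_pos: [0.5217, 0.219, 0.1154]
tcp_rot: [[-0.0, 1.0, -0.007], [1.0, 0.0, -0.002], [-0.002, -0.007, -1.0]]
ft_force: [-0.2, 1.0, 0.3]
opening: 0.0853
t 2.325 pos [0.5217 0.219  0.1154] shift [ 1.3  1.9 88.4] rot [-0.007  0.002  0.   ] f [-0.2  1.   0.3] open 0.0853
```

View pics/pre.png

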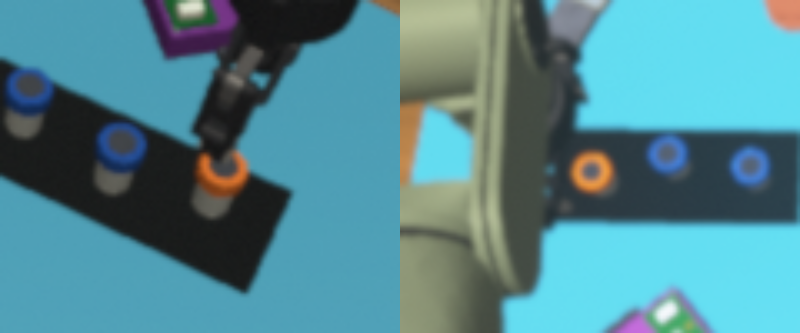

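```bash
python3 - <<'E'
from h import *
c={n:camera(n) for n in("scene","top")}
for n in c:
    for p in((.5217,.219,.1154),(.565,.219,.13),(.48,.219,.13),(.523,.22,.054),(.522,.219,.2)):
        q=c[n]["intrinsics"]@(c[n]["view"][:3]@np.array([*p,1]));print(n,p,(q[:2]/q[2]).round(0))
cv2.imwrite("pics/pre_s.png",c["scene"]["frame"][...,::-1])
cv2.imwrite("pics/pre_t.png",c["top"]["frame"][...,::-1])
E
```

```text
scene (0.5217, 0.219, 0.1154) [443. 244.]
scene (0.565, 0.219, 0.13) [435. 254.]
scene (0.48, 0.219, 0.13) [453. 227.]
scene (0.523, 0.22, 0.054) [437. 259.]
scene (0.522, 0.219, 0.2) [452. 221.]
top (0.5217, 0.219, 0.1154) [212. 196.]
top (0.565, 0.219, 0.13) [214. 180.]
top (0.48, 0.219, 0.13) [209. 210.]
top (0.523, 0.22, 0.054) [217. 200.]
top (0.522, 0.219, 0.2) [204. 189.]
```

View pics/pre_s.png

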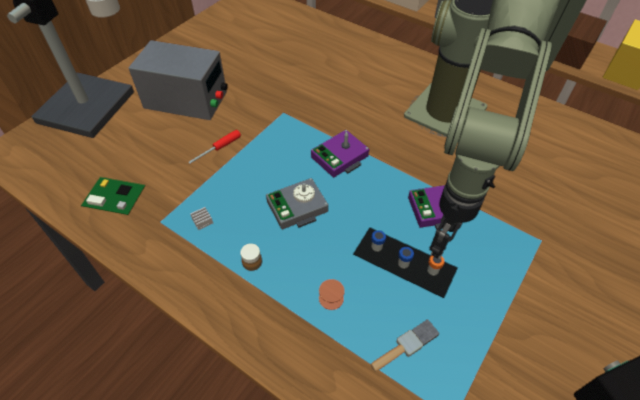

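View pics/pre_t.png

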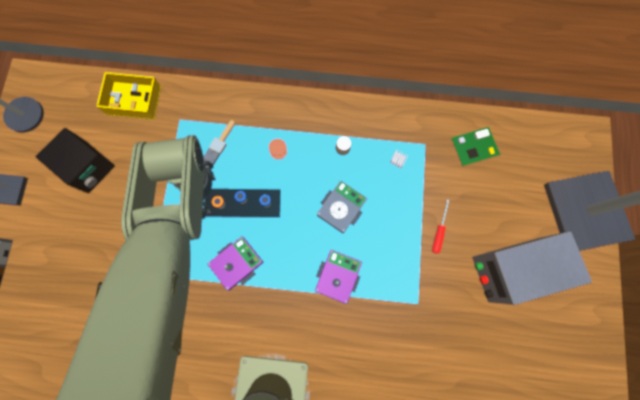

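Scene: finger tip at (436,256), which is the spot predicted for a gripper centred on the cap. Descending.

```bash
python3 goto.py .523 .220 .027 0; python3 -m inch '[1,1,1,40,0,0,0, 1,1,1,75,0,0,0, 1,1,1,93,0,0,0, 1,1,1,93,0,0,0]'; python3 goto.py .523 .220 .027 0
```

```text
t 2.525 pos [0.5224 0.2234 0.1205] shift [-3.5  0.4 93.5] rot [ 0.002 -0.001  0.007] f [-0.  -0.1  0.1] open 0.0855
t: 3.02
ee_pos: [0.5223, 0.224, 0.0259]
tcp_rot: [[-0.007, 1.0, -0.001], [1.0, 0.007, -0.0], [-0.0, -0.001, -1.0]]
ft_force: [0.5, -0.5, -0.7]
opening: 0.0854
t 3.025 pos [0.5223 0.224  0.0259] shift [-4.   0.7 -1.1] rot [-0.001  0.     0.007] f [ 0.5 -0.5 -0.7] open 0.0854
```

```bash
python3 -m inch '[1,-4,0,0,0,0,0, 0.6,-4,0,0,0,0,0, 0.1,-4,0,0,0,0,0, 0.1,-4,0,0,0,0,0, 0.1,-4,0,0,0,0,0]' 80;python3 -m inch '[0.1,0,0,0,0,0,0, 0.1,0,0,0,0,0,0, 0.1,0,0,0,0,0,0]'; python3 goto.py .523 .220 .027 0
```

```text
t: 3.65
ee_pos: [0.5238, 0.2194, 0.0271]
tcp_rot: [[-0.005, 1.0, 0.001], [1.0, 0.005, 0.0], [0.0, 0.001, -1.0]]
ft_force: [-1.6, -1.1, 4.7]
opening: 0.0298
t: 4.03
ee_pos: [0.5238, 0.2194, 0.0271]
tcp_rot: [[-0.005, 1.0, 0.001], [1.0, 0.005, 0.0], [0.0, 0.001, -1.0]]
ft_force: [-2.6, 0.2, 5.0]
opening: 0.0299
t 4.025 pos [0.5238 0.2194 0.0271] shift [ 0.6 -0.8  0.1] rot [ 0.001 -0.     0.005] f [-2.6  0.2  5. ] open 0.0299
```

Holding at a 30 mm opening. Lift it straight up, then check.

```bash
python3 -m inch '[0.1,0,0,-30,0,0,0, 0.1,0,0,-80,0,0,0, 0.1,0,0,-130,0,0,0, 0.1,0,0,-130,0,0,0]'
python3 goto.py .538 -.141 .157 -56
python3 - <<'E'
from h import *
c=camera("scene")
cv2.imwrite("pics/lift.png",cv2.resize(c["frame"][150:310,340:540],(800,640))[:600,:,::-1])
E
```

```text
t: 4.53
ee_pos: [0.527, 0.2203, 0.1615]
tcp_rot: [[-0.005, 1.0, 0.011], [1.0, 0.005, 0.003], [0.003, 0.011, -1.0]]
ft_force: [0.9, 0.1, -0.6]
opening: 0.0296
t 4.525 pos [0.527  0.2203 0.1615] shift [-361.4    9.1    3.6] rot [ 0.008 -0.008  0.982] f [ 0.9  0.1 -0.6] open 0.0296
```

View pics/lift.png

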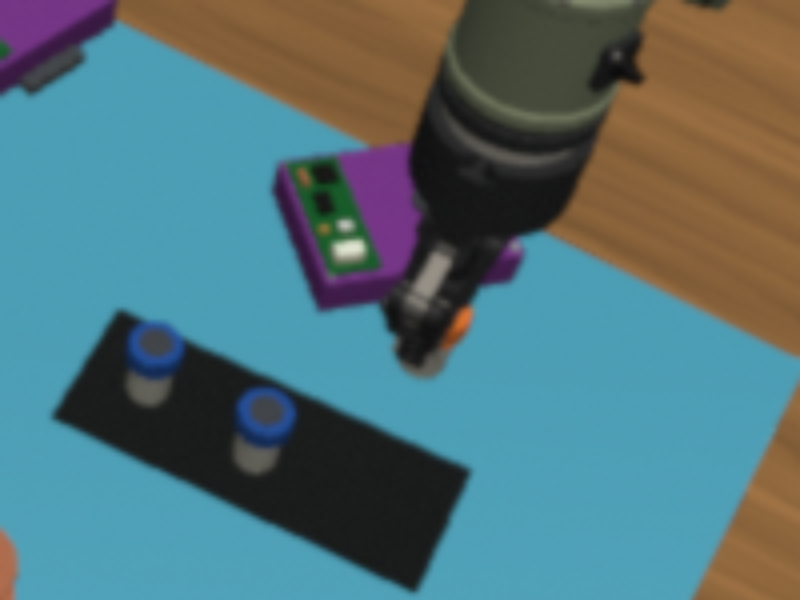

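The orange cap is in the gripper (zoomed (440,340)), and the blue caps are undisturbed. Moving to above the spindle.

```bash
python3 -m inch '[0.1,-55,2,0,0,0,0.17, 0.1,-110,3,0,0,0,0.34, 0.1,-165,5,0,0,0,0.51, 0.1,-220,6,0,0,0,0.68, 0.1,-275,8,0,0,0,0.85]'
python3 goto.py .538 -.141 .157 -56
```

```text
t: 5.2
ee_pos: [0.5307, -0.0569, 0.1536]
tcp_rot: [[0.752, 0.66, -0.005], [0.66, -0.752, 0.001], [-0.003, -0.004, -1.0]]
ft_force: [0.5, -0.3, -0.6]
opening: 0.0295
t 5.2 pos [ 0.5307 -0.0569  0.1536] shift [-50.   68.1  -3.5] rot [-0.004  0.003  0.127] f [ 0.5 -0.3 -0.6] open 0.0295
```

```bash
python3 -m inch '[0.1,-25,34,-2,0,0,0.065, 0.1,-50,68,-3,0,0,0.127, 0.1,-50,68,-3,0,0,0.127, 0.1,-50,68,-3,0,0,0.127]'
python3 goto.py .538 -.141 .157 -56
python3 - <<'E'
from h import *
for n,(x,y) in(("scene",(303,185)),("top",(337,200))):
    c=camera(n);f=c["frame"]
    cv2.imwrite(f"pics/over_{n}.png",cv2.resize(f[y-45:y+35,x-40:x+40],(600,600),interpolation=cv2.INTER_CUBIC)[...,::-1])
E
```

```text
t: 5.7
ee_pos: [0.539, -0.1389, 0.1572]
tcp_rot: [[0.826, 0.564, -0.004], [0.564, -0.826, 0.002], [-0.002, -0.004, -1.0]]
ft_force: [-0.2, -0.6, -0.4]
opening: 0.0296
t 5.7 pos [ 0.539  -0.1389  0.1572] shift [-2.   1.2  0.2] rot [-0.004  0.002  0.005] f [-0.2 -0.6 -0.4] open 0.0296
```

View pics/over_scene.png

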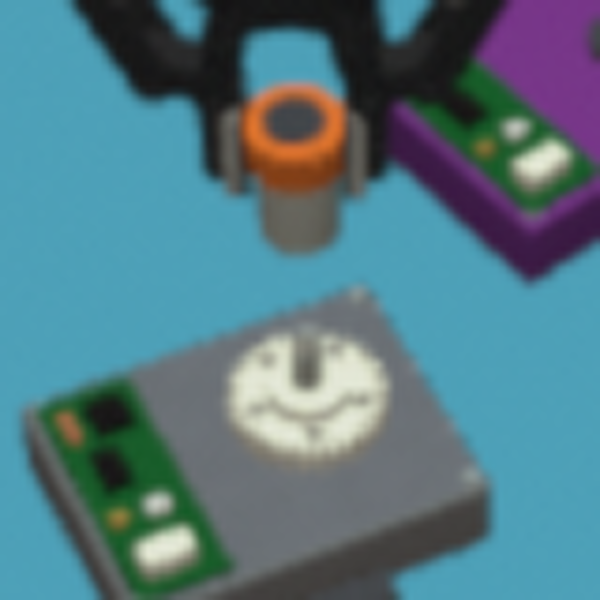

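View pics/over_top.png

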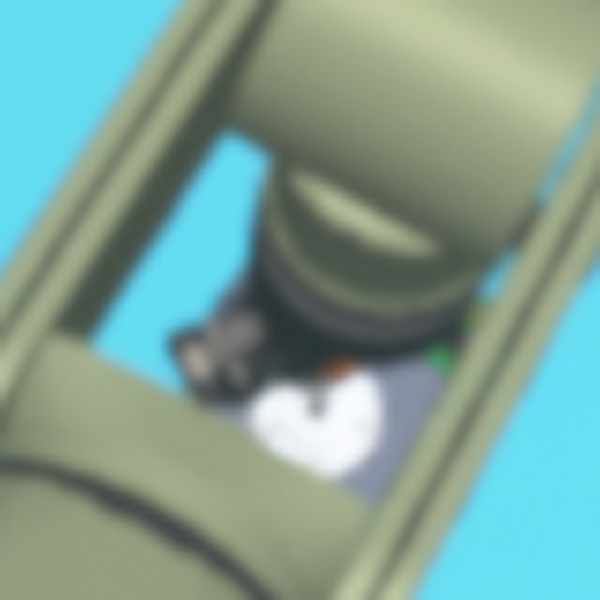

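Scene shows the cap upright in the pads, head at zoomed (296,120), directly above the spindle (307,335). Now I measure the relative offset precisely, using the scene camera for both.

```bash
python3 - <<'E'
from h import *
np.set_printoptions(precision=4,suppress=True,linewidth=150)
c=camera("scene");f=c["frame"];W=cloud(c);hsv=cv2.cvtColor(f,cv2.COLOR_RGB2HSV)
g=cv2.cvtColor(f,cv2.COLOR_RGB2GRAY)
print(g[180:196,296:312]);print((W[180:196,296:312,2]*1000).round(0).astype(int))
v,u=np.mgrid[:400,:640]
m=(abs(u-302)<12)&(abs(v-160)<12)&(hsv[...,0]<18)&(hsv[...,1]>140)&(hsv[...,2]>90)
print("orange",m.sum(),u[m].mean(),v[m].mean(),u[m].min(),u[m].max(),v[m].min(),v[m].max())
s=read_state();print(s["ee_pos"])
# sim silhouettes: project model cap & spindle for comparison
def pr(P):
    q=(c["intrinsics"]@(c["view"][:3]@np.vstack([np.array(P).T,np.ones(len(P))])));return (q[:2]/q[2]).T
e=np.array(s["ee_pos"])
th=np.linspace(0,2*np.pi,60)
P=[(e[0]+.016*np.cos(t),e[1]+.016*np.sin(t),e[2]+.019+h) for t in th for h in(-.008,.008)]
q=pr(P);print("model head bbox",q.min(0),q.max(0))
P=[(e[0]+.013*np.cos(t),e[1]+.013*np.sin(t),e[2]-.021) for t in th];q=pr(P);print("model bottom",q.min(0),q.max(0))
for xy in((.538,-.141),(.541,-.141),(.538,-.138)):print(xy,pr([(*xy,.081),(*xy,.074),(*xy,.058)]))
z=cv2.resize(f[130:200,278:328],(600,840),interpolation=cv2.INTER_NEAREST)[:, :, ::-1]
cv2.imwrite("pics/z_cap.png",z[:480]);cv2.imwrite("pics/z_sp.png",z[480:])
E
```

```text
[[138 138 138 137 137 136 131 125 127 122 114 113 113 117 121 116]
 [137 136 135 130 124 127 123 117 118 115 111 111 112 113 113 111]
 [133 128 126 121 115 117 117 116 115 114 111 111 112 112 112 110]
 [122 119 117 117 117 117 123 135 134 126 117 115 113 113 111 111]
 [113 115 125 139 145 147 131 139 141 138 144 141 126 126 116 113]
 [116 127 158 188 187 185 143 133 133 152 182 173 158 157 140 126]
 [147 174 190 209 215 200 145 129 124 143 171 162 175 204 186 147]
 [180 182 172 187 216 200 137 118 112 139 185 192 198 223 215 182]
 [205 198 174 192 220 200 130 105 103 142 202 220 220 226 224 214]
 [222 221 214 220 224 201 128  98  99 142 205 226 227 227 227 224]
 [227 227 226 227 226 202 132 101 102 147 207 226 227 228 228 226]
 [227 223 220 226 226 213 167 131 134 179 220 227 227 226 226 224]
 [226 223 214 213 225 224 214 203 203 217 226 225 212 194 198 187]
 [210 202 193 178 209 224 225 225 225 225 224 212 180 171 168 160]
 [182 169 178 175 173 192 203 213 212 206 192 174 182 208 207 205]
 [194 195 211 207 182 167 166 171 169 166 168 186 215 225 225 217]]
[[  4   4   0   3   2   3  
[... 783 characters left out ...]
 52  48  57  58  54  56  56  59  57  57 966  57  54  50  49]
 [ 51  51  53  53  59  60  55  56  57  60  57  58  57  52  52  53]
 [ 52  51  52  52  53  56  57  58  57  56  58  55  52  49  51  54]
 [ 50  52  51  51  51  53  49  55  54  52  54  50  52  50  52  54]]
orange 122 301.76229508196724 158.97540983606558 295 308 152 165
[ 0.5398 -0.1382  0.1584]
model head bbox [295.306 150.495] [309.5245 165.6   ]
model bottom [297.3112 165.6537] [308.4061 173.9333]
(0.538, -0.141) [[302.908  184.2603]
 [302.9729 186.0994]
 [303.119  190.2382]]
(0.541, -0.141) [[302.1775 185.0282]
 [302.246  186.8661]
 [302.4    191.0021]]
(0.538, -0.138) [[303.8989 184.8057]
 [303.9591 186.6438]
 [304.0948 190.7805]]
```

View pics/z_cap.png

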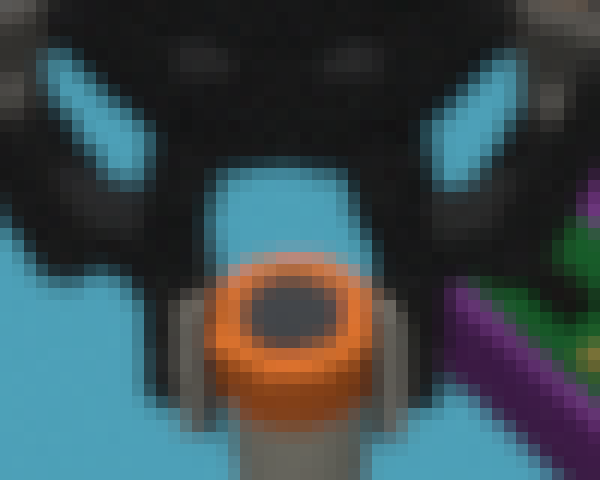

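View pics/z_sp.png

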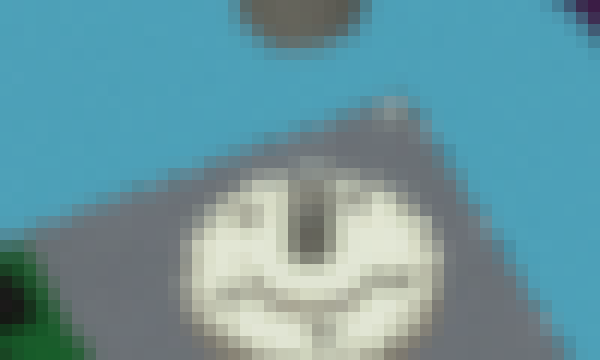

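```bash
python3 goto.py .536 -.140 .112 -56;python3 goto.py .536 -.140 .112 -56
```

```text
t 5.85 pos [ 0.5398 -0.1382  0.1584] shift [-4.1 -0.6 46.4] rot [-0.002  0.001  0.007] f [-0.5 -0.2  0.4] open 0.0299
t 5.85 pos [ 0.5398 -0.1382  0.1584] shift [-4.1 -0.6 46.4] rot [-0.002  0.001  0.007] f [-0.5 -0.2  0.4] open 0.0299
```

```bash
python3 -m inch '[0.1,-4,-0.6,20,0,0,0, 0.1,-4,-0.6,46,0,0,0, 0.1,-4,-0.6,46,0,0,0, 0.1,-4,-0.6,46,0,0,0]'
python3 - <<'E'
from h import *
np.set_printoptions(precision=4,suppress=True,linewidth=150)
E=[];fr=[];
for i in range(4):
    c=camera("scene");fr.append(c["frame"].astype(float));E.append(read_state()["ee_pos"])
f=np.mean(fr,0);e=np.mean(E,0);print(E[-1],e)
def pr(P):
    q=(c["intrinsics"]@(c["view"][:3]@np.vstack([np.array(P).T,np.ones(len(P))])));return (q[:2]/q[2]).T
S=12;x0,y0=278,150
z=cv2.resize(f[y0:y0+50,x0:x0+50].astype(np.uint8),(600,600),interpolation=cv2.INTER_CUBIC)
th=np.linspace(0,2*np.pi,60)
def circ(x,y,h,r,col):
    q=pr([(x+r*np.cos(t),y+r*np.sin(t),h) for t in th]);q=((q-[x0,y0]+.5)*S).astype(np.int32);cv2.polylines(z,[q],True,col,1)
circ(e[0],e[1],e[2]-.021,.013,(255,0,0));circ(e[0],e[1],e[2]+.027,.016,(255,0,0));circ(e[0],e[1],e[2]+.011,.016,(255,0,0))
circ(.5355,-.1412,.081,.0025,(0,0,0));circ(.5355,-.1412,.057,.005,(0,0,0));circ(.5355,-.1412,.051,.025,(0,0,0))
cv2.imwrite("pics/near.png",z[...,::-1])
E
```

```text
t: 6.35
ee_pos: [0.5373, -0.141, 0.114]
tcp_rot: [[0.825, 0.565, 0.001], [0.565, -0.825, -0.0], [0.001, 0.001, -1.0]]
ft_force: [1.3, 0.5, -0.2]
opening: 0.0298
[ 0.5377 -0.1417  0.1146] [ 0.5378 -0.1415  0.1146]
```

View pics/near.png

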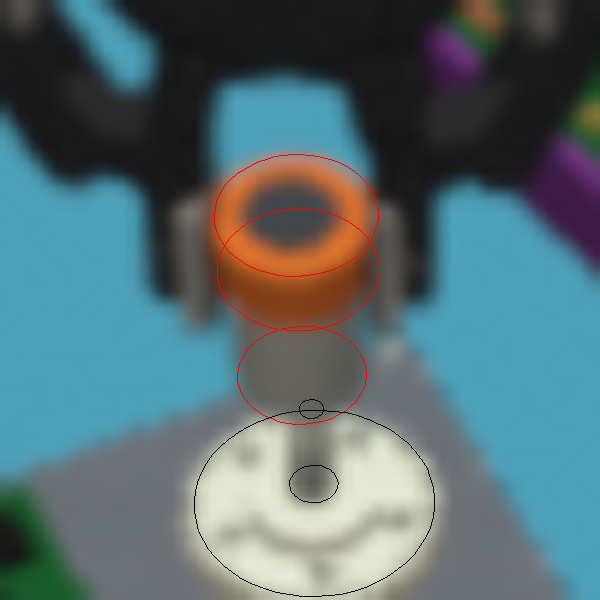

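The overlay fits: the cap sits about 0.9 px left of the spindle axis, so I need about -0.8 mm in tool x and -2.1 mm in tool y. I'll correct that, then go down gently.

```bash
python3 -m inch '[0.1,-0.8,-2.1,0,0,0,0, 0.1,-0.8,-2.1,6,0,0,0, 0.1,-0.8,-2.1,11,0,0,0, 0.1,-0.8,-2.1,11,0,0,0]'
cat > ov.py <<'E'
import sys
from h import *
np.set_printoptions(precision=4,suppress=True,linewidth=150)
E=[];fr=[];F=[]
for i in range(3):
    c=camera("scene");fr.append(c["frame"].astype(float));s=read_state();E.append(s["ee_pos"]);F.append(s["ft_force"])
f=np.mean(fr,0);e=np.mean(E,0);print(s["t"],e,np.mean(F,0))
def pr(P):
    q=(c["intrinsics"]@(c["view"][:3]@np.vstack([np.array(P).T,np.ones(len(P))])));return (q[:2]/q[2]).T
S=12;x0,y0=278,150
z=cv2.resize(f[y0:y0+50,x0:x0+50].astype(np.uint8),(600,600),interpolation=cv2.INTER_CUBIC)
th=np.linspace(0,2*np.pi,60)
def circ(x,y,h,r,col):
    q=pr([(x+r*np.cos(t),y+r*np.sin(t),h) for t in th]);q=((q-[x0,y0]+.5)*S).astype(np.int32);cv2.polylines(z,[q],True,col,1)
x,y=.5355,-.1412
circ(x,y,e[2]-.021,.013,(255,0,0));circ(x,y,e[2]+.027,.016,(255,0,0));circ(x,y,e[2]+.011,.016,(255,0,0))
circ(x,y,.081,.0025,(0,0,0));circ(x,y,.051,.025,(0,0,0))
cv2.imwrite(sys.argv[1],z[...,::-1])
E
python3 ov.py pics/n2.png
```

```text
t: 7.05
ee_pos: [0.5343, -0.1399, 0.1014]
tcp_rot: [[0.826, 0.564, -0.002], [0.564, -0.826, 0.001], [-0.001, -0.002, -1.0]]
ft_force: [0.5, -0.6, 0.8]
opening: 0.0297
7.2 [ 0.5348 -0.1401  0.102 ] [-0.0033 -0.0422 -0.2051]
```

View pics/n2.png

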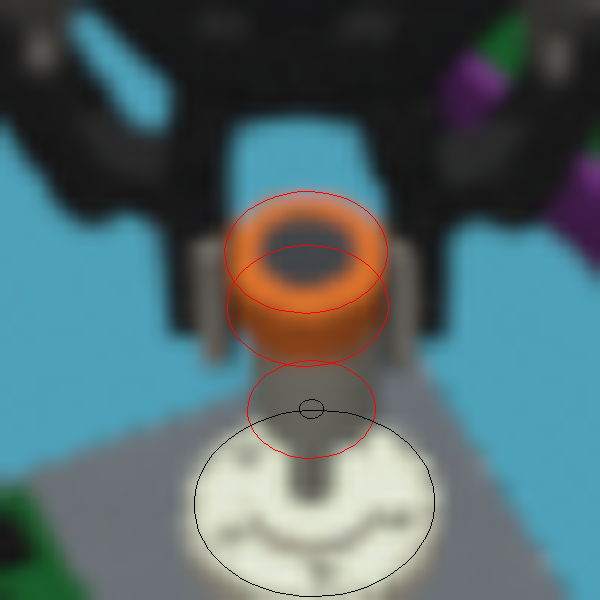

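Sleeve edges (250–373) coincide with the predicted coaxial outline (248–375), and the spindle column is 310. Aligned with zero force. Continuing down slowly while watching forces.

```bash
python3 -m inch '[0.1,0,0,4,0,0,0, 0.1,0,0,8,0,0,0, 0.1,0,0,8,0,0,0]'; python3 goto.py .5348 -.1401 .09 -56
```

```text
t: 7.58
ee_pos: [0.5347, -0.1401, 0.0938]
tcp_rot: [[0.826, 0.564, -0.001], [0.564, -0.826, 0.0], [-0.0, -0.001, -1.0]]
ft_force: [0.9, -0.6, 0.5]
opening: 0.0299
t 7.575 pos [ 0.5347 -0.1401  0.0938] shift [0.1 0.1 3.8] rot [-0.001  0.     0.005] f [ 0.9 -0.6  0.5] open 0.0299
```

```bash
python3 -m inch '[0.1,0,0,2,0,0,0, 0.1,0,0,2,0,0,0]'; python3 -m inch '[0.1,0,0,2,0,0,0, 0.1,0,0,2,0,0,0]';python3 goto.py .5348 -.1401 .09 -56
```

```text
t: 7.82
ee_pos: [0.535, -0.1402, 0.0922]
tcp_rot: [[0.826, 0.564, 0.0], [0.564, -0.826, -0.0], [0.0, 0.0, -1.0]]
ft_force: [0.8, 0.2, -0.6]
opening: 0.0296
t: 8.07
ee_pos: [0.5353, -0.1406, 0.0905]
tcp_rot: [[0.826, 0.564, 0.001], [0.564, -0.826, -0.001], [0.0, 0.001, -1.0]]
ft_force: [0.1, -1.6, -0.1]
opening: 0.0296
t 8.075 pos [ 0.5353 -0.1406  0.0905] shift [-0.1 -0.7  0.5] rot [ 0.001 -0.     0.005] f [ 0.1 -1.6 -0.1] open 0.0296
```

```bash
for i in 1; do python3 -m inch '[0.1,0,0,1,0,0,0, 0.1,0,0,1,0,0,0]' | grep -E 't:|pos|force'; python3 -m inch '[0.1,0,0,1,0,0,0, 0.1,0,0,1,0,0,0]'| grep -E 't:|pos|force'; python3 -m inch '[0.1,0,0,1,0,0,0, 0.1,0,0,1,0,0,0]'| grep -E 't:|pos|force'; done
```

```text
t: 8.32
ee_pos: [0.5355, -0.1406, 0.0899]
tcp_rot: [[0.826, 0.564, 0.001], [0.564, -0.826, -0.001], [0.001, 0.001, -1.0]]
ft_force: [0.8, -2.5, 2.9]
t: 8.57
ee_pos: [0.5356, -0.1405, 0.0892]
tcp_rot: [[0.826, 0.564, 0.002], [0.564, -0.826, -0.001], [0.001, 0.002, -1.0]]
ft_force: [-0.4, -0.8, 4.8]
t: 8.82
ee_pos: [0.5356, -0.1404, 0.0879]
tcp_rot: [[0.826, 0.564, 0.001], [0.564, -0.826, -0.001], [0.001, 0.001, -1.0]]
ft_force: [0.6, -1.8, 4.7]
```

Teeth are on the taper (about 5 N) with low lateral force. Continuing in 1 mm steps.

```bash
python3 -m inch '[0.1,0,0,1,0,0,0, 0.1,0,0,1,0,0,0]' | grep -E 't:|pos|force'; python3 -m inch '[0.1,0,0,1,0,0,0, 0.1,0,0,1,0,0,0]'| grep -E 'pos|force'; python3 -m inch '[0.1,0,0,1,0,0,0, 0.1,0,0,1,0,0,0]'| grep -E 'pos|force'
```

```text
t: 9.07
ee_pos: [0.5354, -0.1404, 0.0867]
tcp_rot: [[0.826, 0.564, 0.001], [0.564, -0.826, -0.0], [0.001, 0.001, -1.0]]
ft_force: [2.2, -0.1, 4.9]
ee_pos: [0.5354, -0.1403, 0.0856]
ft_force: [0.3, -1.1, 4.5]
ee_pos: [0.5352, -0.1403, 0.0845]
ft_force: [0.7, -1.4, 4.8]
```

```bash
python3 -m inch '[0.1,0,0,1,0,0,0, 0.1,0,0,1,0,0,0]' | grep -E 't:|pos|force'; python3 -m inch '[0.1,0,0,1,0,0,0, 0.1,0,0,1,0,0,0]'| grep -E 'pos|force'
```

```text
t: 9.82
ee_pos: [0.5352, -0.1403, 0.0835]
tcp_rot: [[0.826, 0.564, 0.001], [0.564, -0.826, -0.0], [0.0, 0.001, -1.0]]
ft_force: [0.8, -1.8, 5.2]
ee_pos: [0.5352, -0.1403, 0.0824]
ft_force: [1.7, -0.7, 4.7]
```

```bash
python3 -m inch '[0.1,0,0,1,0,0,0, 0.1,0,0,1,0,0,0]' | grep -E 't:|pos|force'; python3 -m inch '[0.1,0,0,1,0,0,0, 0.1,0,0,1,0,0,0]'| grep -E 'pos|force'
```

```text
t: 10.32
ee_pos: [0.5351, -0.1403, 0.0813]
tcp_rot: [[0.826, 0.564, 0.001], [0.564, -0.826, -0.0], [0.0, 0.0, -1.0]]
ft_force: [1.8, -2.3, 4.3]
ee_pos: [0.5351, -0.1403, 0.0803]
ft_force: [1.5, -2.3, 4.7]
```

```bash
python3 -m inch '[0.1,0,0,0.5,0,0,0, 0.1,0,0,0.5,0,0,0]' | grep -E 't:|pos|force'; python3 -m inch '[0.1,0,0,0.5,0,0,0, 0.1,0,0,0.5,0,0,0]'| grep -E 'pos|force'
```

```text
t: 10.82
ee_pos: [0.5351, -0.1403, 0.0799]
tcp_rot: [[0.826, 0.564, 0.0], [0.564, -0.826, -0.0], [0.0, 0.0, -1.0]]
ft_force: [1.7, -1.4, 5.0]
ee_pos: [0.5351, -0.1403, 0.0794]
ft_force: [0.7, -1.1, 4.9]
```

```bash
for i in 1; do python3 -m inch '[0.1,0,0,0.5,0,0,0, 0.1,0,0,0.5,0,0,0]' | grep -E 't:|pos|force'; python3 -m inch '[0.1,0,0,0.5,0,0,0, 0.1,0,0,0.5,0,0,0]'| grep -E 'pos|force';python3 -m inch '[0.1,0,0,0.5,0,0,0, 0.1,0,0,0.5,0,0,0]'| grep -E 'pos|force'; done
```

```text
t: 11.32
ee_pos: [0.5351, -0.1403, 0.0789]
tcp_rot: [[0.826, 0.564, 0.0], [0.564, -0.826, -0.0], [0.0, 0.0, -1.0]]
ft_force: [1.8, -1.5, 4.7]
ee_pos: [0.5351, -0.1403, 0.0784]
ft_force: [2.0, -2.4, 5.3]
ee_pos: [0.5351, -0.1402, 0.0779]
ft_force: [1.6, -1.5, 5.0]
```

```bash
for i in 1; do python3 -m inch '[0.1,0,0,0.5,0,0,0, 0.1,0,0,0.5,0,0,0]' | grep -E 't:|pos|force'; python3 -m inch '[0.1,0,0,0.5,0,0,0, 0.1,0,0,0.5,0,0,0]'| grep -E 'pos|force';python3 -m inch '[0.1,0,0,0.5,0,0,0, 0.1,0,0,0.5,0,0,0]'| grep -E 'pos|force'; done
```

```text
t: 12.08
ee_pos: [0.5351, -0.1402, 0.0773]
tcp_rot: [[0.826, 0.564, 0.0], [0.564, -0.826, -0.0], [0.0, 0.0, -1.0]]
ft_force: [1.5, -1.7, 4.8]
ee_pos: [0.5351, -0.1403, 0.0768]
ft_force: [1.3, -1.9, 5.1]
ee_pos: [0.5351, -0.1403, 0.0764]
ft_force: [1.1, -1.7, 5.7]
```

```bash
python3 -m inch '[0.1,0,0,0.5,0,0,0, 0.1,0,0,0.5,0,0,0]' | grep -E 't:|pos|force'; python3 -m inch '[0.1,0,0,0.5,0,0,0, 0.1,0,0,0.5,0,0,0]'| grep -E 'pos|force'
```

```text
t: 12.82
ee_pos: [0.5351, -0.1403, 0.0761]
tcp_rot: [[0.826, 0.564, 0.0], [0.564, -0.826, -0.0], [0.0, 0.0, -1.0]]
ft_force: [0.3, -0.5, 7.0]
ee_pos: [0.5351, -0.1402, 0.0758]
ft_force: [0.7, -0.7, 7.7]
```

Hub contact at about TCP 0.0765. The target is about 13 N in total (4.9 rubbing + 8 spring).

```bash
python3 -m inch '[0.1,0,0,0.5,0,0,0, 0.1,0,0,0.5,0,0,0]' | grep -E 't:|pos|force'; python3 -m inch '[0.1,0,0,0.5,0,0,0, 0.1,0,0,0.5,0,0,0]'| grep -E 'pos|force'
```

```text
t: 13.32
ee_pos: [0.5352, -0.1402, 0.0755]
tcp_rot: [[0.826, 0.564, 0.0], [0.564, -0.826, -0.0], [0.0, 0.0, -1.0]]
ft_force: [1.2, -0.4, 9.0]
ee_pos: [0.5352, -0.1402, 0.0752]
ft_force: [1.0, -2.0, 9.4]
```

```bash
python3 -m inch '[0.1,0,0,0.5,0,0,0, 0.1,0,0,0.5,0,0,0]' | grep -E 't:|pos|force'; python3 -m inch '[0.1,0,0,0.5,0,0,0, 0.1,0,0,0.5,0,0,0, 0.1,0,0,0.5,0,0,0]'| grep -E 'pos|force'
```

```text
t: 13.82
ee_pos: [0.5353, -0.1402, 0.0749]
tcp_rot: [[0.826, 0.564, 0.001], [0.564, -0.826, -0.0], [0.0, 0.0, -1.0]]
ft_force: [0.6, -0.3, 10.5]
ee_pos: [0.5353, -0.1402, 0.0747]
ft_force: [-0.6, -0.6, 12.0]
```

```bash
python3 -m inch '[0.1,0,0,0.4,0,0,0, 0.1,0,0,0.4,0,0,0, 0.1,0,0,0.4,0,0,0]' | grep -E 't:|pos|force'; python3 - <<'E'
from h import *
z=[]
for i in range(6):
    camera("scene");s=read_state();z.append([s["ft_force"][2],s["ee_pos"][2]*1000])
print(np.round(z,1).tolist(),np.mean(z,0))
E
```

```text
t: 14.58
ee_pos: [0.5353, -0.1402, 0.0744]
tcp_rot: [[0.826, 0.564, 0.001], [0.564, -0.826, -0.0], [0.0, 0.0, -1.0]]
ft_force: [-1.3, -1.1, 14.1]
[[12.3, 74.4], [13.2, 74.5], [12.6, 74.4], [13.1, 74.4], [12.6, 74.4], [12.5, 74.4]] [12.71647448 74.44390669]
```

Spring squeeze ≈ 7.8 N / 4 ≈ 1.95 mm, matching the 2.0 mm of travel since contact. I'll ease the command up slightly, then release.

```bash
python3 -m inch '[0.1,0,0,-1,0,0,0, 0.1,0,0,-1,0,0,0]' | grep -E 't:|pos|force'; python3 -m inch '[0.7,0,0,0,0,0,0, 0.7,0,0,0,0,0,0, 0.7,0,0,0,0,0,0]' 20
```

```text
t: 15.12
ee_pos: [0.5352, -0.1402, 0.0746]
tcp_rot: [[0.826, 0.564, 0.001], [0.564, -0.826, -0.0], [0.0, 0.0, -1.0]]
ft_force: [0.2, -0.6, 9.0]
t: 15.5
ee_pos: [0.5337, -0.1395, 0.0727]
tcp_rot: [[0.826, 0.564, -0.003], [0.564, -0.826, 0.001], [-0.001, -0.003, -1.0]]
ft_force: [0.3, 0.1, 0.3]
opening: 0.0598
```

```bash
python3 -m inch '[0.7,0,0,0,0,0,0, 0.7,0,0,0,0,0,0]'|grep -E "force|open"; python3 ov.py pics/rel.png
```

```text
ft_force: [-0.8, -0.0, -0.3]
opening: 0.0599
15.9 [ 0.5349 -0.1401  0.0739] [-0.2748  0.5589 -0.2369]
```

View pics/rel.png

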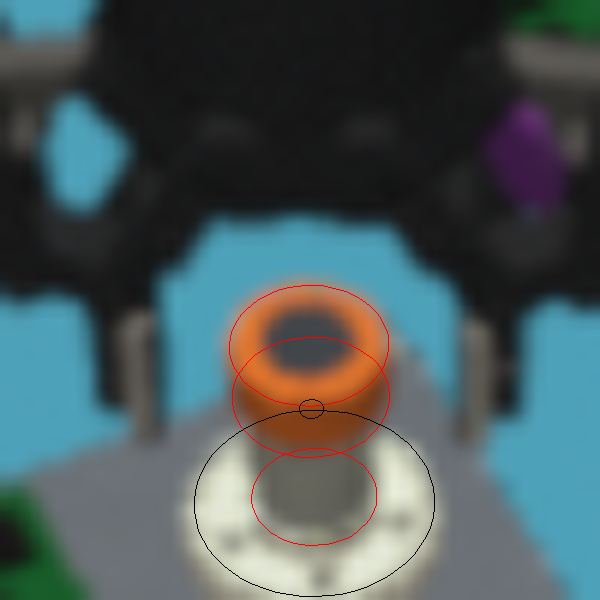

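The cap stands upright on the spindle, but its edges appear about 1 px higher than predicted. I'll back off and check the seating.

```bash
python3 -m inch '[0.7,0,0,-40,0,0,0, 0.7,0,0,-90,0,0,0, 0.7,0,0,-120,0,0,0, 0.7,0,0,-120,0,0,0]'|grep -E "force|t:"
cat > ck.py <<'E'
import sys
from h import *
np.set_printoptions(precision=4,suppress=True,linewidth=170)
fr=[];Z=[]
for i in range(4):
    c=camera("scene");fr.append(c["frame"].astype(float));Z.append(cloud(c)[...,2])
f=np.mean(fr,0);Zm=np.median(Z,0)*1000
print(Zm[170:202,296:313].round(0).astype(int))
def pr(P):
    q=(c["intrinsics"]@(c["view"][:3]@np.vstack([np.array(P).T,np.ones(len(P))])));return (q[:2]/q[2]).T
S=15;x0,y0=284,165
z=cv2.resize(f[y0:y0+40,x0:x0+40].astype(np.uint8),(600,600),interpolation=cv2.INTER_CUBIC)
cv2.imwrite(sys.argv[1],z[...,::-1])
g=f.mean(2);print("col 302-305 grey rows170-205",g[170:206,302:306].mean(1).round(0))
E
python3 ck.py pics/ck1.png
```

```text
t: 16.4
tcp_rot: [[0.826, 0.564, 0.007], [0.564, -0.826, -0.003], [0.004, 0.006, -1.0]]
ft_force: [0.5, -0.2, 1.2]
[[  1   2   0   3   1   1   2   3   3   0   3   2   3   3   1   0   1]
 [  4   3   2   2   2   3   3   2   3   0   1   1   3   2   3   1   4]
 [  2   1   1   2   2   1   2   2   3   4   0   2   1   5   3   2   1]
 [  2   2   2   4   2   3 104 104 104 103   3   1   2   2   1   0   2]
 [  2   2   3   3 103 103 103 103 104 103 103 104   2   3   1   2   2]
 [  3   3   3 104 106 104 104 104 104 103 104 102 103   2   2   2   3]
 [  4   0 103 103 104 105 103 104 105 103 104 103 104 103   3   2   3]
 [  1   3 103 103 104 105 105 105 103 105 105 104 102 105   4   2   2]
 [  2 103 104 104 106 105 104 104 104 104 105 104 103 103 104  35  33]
 [  3 100 105 102 103 106 105 105 106 104 104 104 104 105 100  34  34]
 [  2  96 104 103 103 103 105 105 103 103 103 105 102 102 101  33  32]
 [  2  93 100 104 103 105 103 103 102 101 103 103 103 103  95  34  34]
 [  2   3  97 102 102 105 107 103 102 103 104 104 100  98  94  32  34]
 [ 34  33  92  97 100  99 103 103 102 103 101 100  98  92  91 
[... 799 characters left out ...]
  50  49  49  51  53  53  53  52  52  50  51  49  49  49  51]
 [ 51  49  50  50  48  49  50  51  51  50  52  51  49  49  51  49  49]
 [ 47  49  49  51  50  49  50  47  50  50  48  49  49  48  50  47  47]
 [ 45  49  50  50  49  50  48  50  51  51  50  49  50  50  46  48  44]
 [ 41  46  43  49  46  51  49  49  50  50  48  50  47  49  42  46  40]
 [ 34  43  41  45  43  49  47  50  46  49  43  49  43  47  32  41  34]
 [ 34  33  34  44  34  44  41  45  42  45  41  45  33  42  31  33  35]]
col 302-305 grey rows170-205 [140. 140. 141. 141. 131. 102.  76.  70.  70.  70.  79. 109. 121.  96.  74.  72.  74.  83.  93.  97.  97.  96.  96. 102. 137. 141. 165. 180. 181. 191. 174. 141. 123.
 116. 114. 113.]
```

View pics/ck1.png

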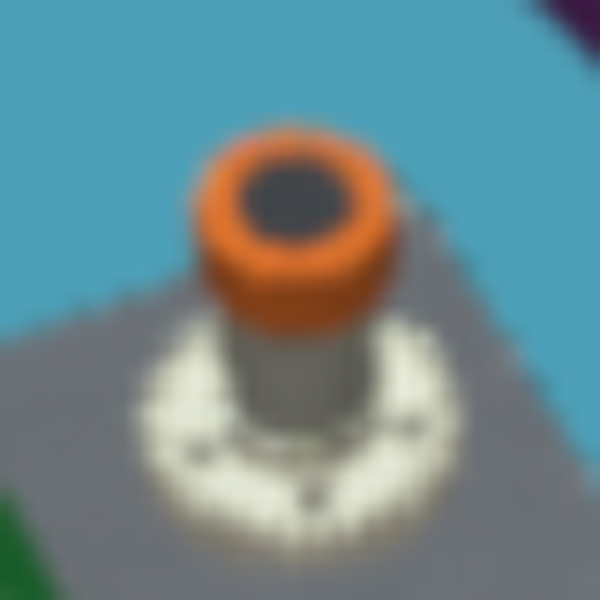

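The cap is upright on the hub: head top at depth-measured z ≈ 0.104, so its bottom is at about 0.0555, and no gap shows (sleeve foot at zoomed (300,430)). Next, how far has the wheel sunk? I'll register it against the first picture.

```bash
python3 - <<'E'
from h import *
fr=[];Z=[]
for i in range(4):
    c=camera("scene");fr.append(c["frame"].astype(float));Z.append(cloud(c)[...,2])
a=cv2.imread("pics/scene0.png",0).astype(np.float32);b=cv2.cvtColor(np.mean(fr,0).astype(np.uint8),cv2.COLOR_RGB2GRAY).astype(np.float32)
def reg(x0,x1,y0,y1):
    W=np.eye(2,3,dtype=np.float32);m=np.zeros(a.shape,np.uint8);m[y0:y1,x0:x1]=255
    T=a[y0-8:y1+8,x0-8:x1+8];I=b[y0-8:y1+8,x0-8:x1+8]
    cc,W=cv2.findTransformECC(T,I,W,cv2.MOTION_TRANSLATION,(3,200,1e-6),m[y0-8:y1+8,x0-8:x1+8],1)
    return round(float(cc),4),W[:,2].round(3)
print("wheel low",reg(293,315,196,204),"wheel low2",reg(296,312,197,203))
print("left",reg(291,298,186,202),"right",reg(310,317,186,202))
print("board",reg(266,292,185,222),"deckedge",reg(300,330,203,225))
Zm=np.mean(Z,0)*1000
print("wheel rim z now",Zm[189:196,295:298].mean().round(2),Zm[189:196,310:313].mean().round(2))
P=c["intrinsics"]@c["view"][:3]
f=lambda z:(lambda q:q[:2]/q[2])(P@np.array([.5355,-.1412,z,1]))
print("px per -2mm",f(.049)-f(.051))
E
```

```text
wheel low (0.9915, array([-0.086,  0.242], dtype=float32)) wheel low2 (0.9796, array([-0.037,  0.637], dtype=float32))
left (0.9917, array([0.015, 0.345], dtype=float32)) right (0.9897, array([0.016, 0.207], dtype=float32))
board (0.9998, array([0.004, 0.001], dtype=float32)) deckedge (0.9997, array([ 0.013, -0.013], dtype=float32))
wheel rim z now 49.41 60.53
px per -2mm [0.01714709 0.50669216]
```

The images give a wheel sink of about 1 to 2.5 mm, which is too ambiguous. I'll check by feel: shut the fingers and press lightly on the head. If the squeeze held, it stays rigid up to about 12–13 N. If not, the same push restores it.

```bash
python3 goto.py .5351 -.1403 .112 -56; python3 -m inch '[0,0,0,0,0,0,0, 0,0,0,0,0,0,0, 0,0,0,0,0,0,0, 0,0,0,0,0,0,0, 0,0,0,0,0,0,0]'; python3 goto.py .5351 -.1403 .112 -56
```

```text
t 16.8 pos [ 0.5342 -0.1398  0.1925] shift [ 0.6  1.1 80.5] rot [-0.002  0.001  0.005] f [-0.1  0.5  0.5] open 0.0596
t: 17.42
ee_pos: [0.535, -0.1402, 0.194]
tcp_rot: [[0.826, 0.564, 0.0], [0.564, -0.826, -0.0], [0.0, 0.0, -1.0]]
ft_force: [0.4, 0.1, -0.1]
opening: 0.0001
t 17.425 pos [ 0.535  -0.1402  0.194 ] shift [ 0.1  0.2 82. ] rot [ 0.    -0.     0.005] f [ 0.4  0.1 -0.1] open 0.0001
```

```bash
python3 -m inch '[0,0,0,40,0,0,0, 0,0,0,75,0,0,0, 0,0,0,82,0,0,0, 0,0,0,82,0,0,0]'|grep -E "pos|force"; python3 -m inch '[0,0,0,3,0,0,0, 0,0,0,5,0,0,0, 0,0,0,5,0,0,0]'|grep -E "pos|force"
```

```text
ee_pos: [0.5351, -0.1402, 0.1121]
ft_force: [0.6, -0.4, 0.2]
ee_pos: [0.5352, -0.1403, 0.1074]
ft_force: [0.3, 0.5, -0.5]
```

```bash
python3 -m inch '[0,0,0,1,0,0,0, 0,0,0,1,0,0,0]'|grep -E "pos|force"; python3 -m inch '[0,0,0,1,0,0,0, 0,0,0,1,0,0,0]'|grep -E "pos|force"
```

```text
ee_pos: [0.5349, -0.1401, 0.1059]
ft_force: [-0.1, -0.1, 0.3]
ee_pos: [0.5348, -0.1401, 0.1047]
ft_force: [-0.1, -0.0, -0.7]
```

```bash
python3 -m inch '[0,0,0,0.5,0,0,0, 0,0,0,0.5,0,0,0]'|grep -E "pos|force"; python3 -m inch '[0,0,0,0.5,0,0,0, 0,0,0,0.5,0,0,0]'|grep -E "pos|force"; python3 -m inch '[0,0,0,0.5,0,0,0, 0,0,0,0.5,0,0,0]'|grep -E "pos|force"
```

```text
ee_pos: [0.5349, -0.1401, 0.1043]
ft_force: [0.4, -0.5, -0.3]
ee_pos: [0.5349, -0.1402, 0.1038]
ft_force: [0.4, -0.6, 0.0]
ee_pos: [0.5349, -0.1401, 0.1033]
ft_force: [-0.5, 0.4, 0.2]
```

```bash
python3 -m inch '[0,0,0,0.5,0,0,0, 0,0,0,0.5,0,0,0]'|grep -E "pos|force"; python3 -m inch '[0,0,0,0.5,0,0,0, 0,0,0,0.5,0,0,0]'|grep -E "pos|force"; python3 -m inch '[0,0,0,0.5,0,0,0, 0,0,0,0.5,0,0,0]'|grep -E "pos|force"
```

```text
ee_pos: [0.5349, -0.1402, 0.1028]
ft_force: [0.8, 0.2, -0.4]
ee_pos: [0.5349, -0.1401, 0.1023]
ft_force: [0.2, -0.7, 0.8]
ee_pos: [0.5351, -0.1402, 0.1022]
ft_force: [-0.8, -0.1, 2.0]
```

```bash
python3 -m inch '[0,0,0,0.5,0,0,0, 0,0,0,0.5,0,0,0]'|grep -E "pos|force"; python3 -m inch '[0,0,0,0.5,0,0,0, 0,0,0,0.5,0,0,0]'|grep -E "pos|force"
```

```text
ee_pos: [0.5353, -0.1403, 0.1021]
ft_force: [-2.7, 0.6, 5.1]
ee_pos: [0.5355, -0.1404, 0.1021]
ft_force: [-1.5, -0.3, 6.6]
```

Head top felt at 0.1022, and it is rigid so far (no motion from 2 to 6.6 N). Pressing a little further.

```bash
python3 -m inch '[0,0,0,0.5,0,0,0, 0,0,0,0.5,0,0,0]'|grep -E "pos|force"; python3 -m inch '[0,0,0,0.5,0,0,0, 0,0,0,0.5,0,0,0]'|grep -E "pos|force"
```

```text
ee_pos: [0.5357, -0.1405, 0.102]
ft_force: [-2.5, 0.9, 8.0]
ee_pos: [0.536, -0.1406, 0.1019]
ft_force: [-2.6, 0.4, 9.6]
```

```bash
python3 -m inch '[0,0,0,0.5,0,0,0, 0,0,0,0.5,0,0,0]'|grep -E "pos|force"; python3 -m inch '[0,0,0,0.4,0,0,0, 0,0,0,0.4,0,0,0]'|grep -E "pos|force"
```

```text
ee_pos: [0.5362, -0.1408, 0.1018]
ft_force: [-4.2, 1.3, 11.9]
ee_pos: [0.5364, -0.1409, 0.1017]
ft_force: [-2.1, 0.7, 11.9]
```

Still rigid up to about 12 N, so the squeeze of about 2 mm has held. Retreat straight up and make the final checks.

```bash
python3 -m inch '[0,0,0,-10,0,0,0, 0,0,0,-60,0,0,0, 0,0,0,-110,0,0,0, 0,0,0,-120,0,0,0, 0,0,0,-120,0,0,0]'|grep -E "t:|pos|force"; python3 - <<'E'
from h import *
c=camera("scene");cv2.imwrite("pics/fin.png",c["frame"][...,::-1])
print(cloud(c)[174:181,299:306,2].mean())
E
```

```text
t: 22.42
ee_pos: [0.5352, -0.1402, 0.2194]
tcp_rot: [[0.826, 0.564, 0.001], [0.564, -0.826, -0.001], [0.001, 0.001, -1.0]]
ft_force: [-0.4, 0.6, -0.2]
0.10206416119153576
```

View pics/fin.png

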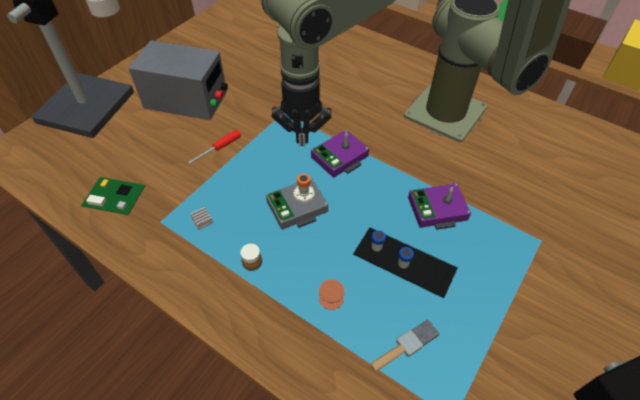

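The cap stands on the grey module's wheel at (304,183); everything else is in place. I'll recheck the head height, because that mean differs slightly from before.

```bash
python3 ck.py pics/ck2.png | head -16; python3 -c "
from workcell import *;print(read_state()['t'])"
```

```text
[[  1   3   3   5   2   2   1   3   2   3   3   2   1   1   2   2   2]
 [  4   2   0   3   4   2   3   2   0   4   2   2   3   2   2   1   2]
 [  2   2   2   4   0   3   1   1   2   1   2   1   1   2   1   2   4]
 [  0   4   3   2   3   2   0 103 102 103   2   3   3   3   3   4   2]
 [  2   2   0   3 105 103 102 103 105 102 103 103   2   1   1   0   2]
 [  2   3   2 104 104 104 106 103 104 104 103 103 104   3  -1   2   2]
 [  2   1 104 102 104 104 104 106 103 104 104 104 103 103   0   2   1]
 [  2   0 103 104 104 105 104 103 105 104 105 103 103 104   2   3   1]
 [  3 103 104 104 103 106 104 104 105 103 104 104 103 103 101  35  33]
 [  1  99 103 105 104 104 104 104 105 105 104 103 102 104 100  34  32]
 [  2  97 103 103 104 102 104 103 104 106 105 104 104 104 100  35  32]
 [  4  94 102 105 105 103 103 103 104 104 102 102 104 102  97  33  34]
 [  1   2  96 100 104 103 103 104 103 103 104 104 101  99  96  34  32]
 [ 33  33  94  98  98 100 102 102 101 102 100  98  97  95  88  33  32]
 [ 33  34  88  95  97  98  98 100  99  98  98  96  94  89  34  35  34]
 [ 34  32  34  90  92  93  95  93  96  94  94  93  90  74  34  34  31]
22.675
```

View pics/ck2.png

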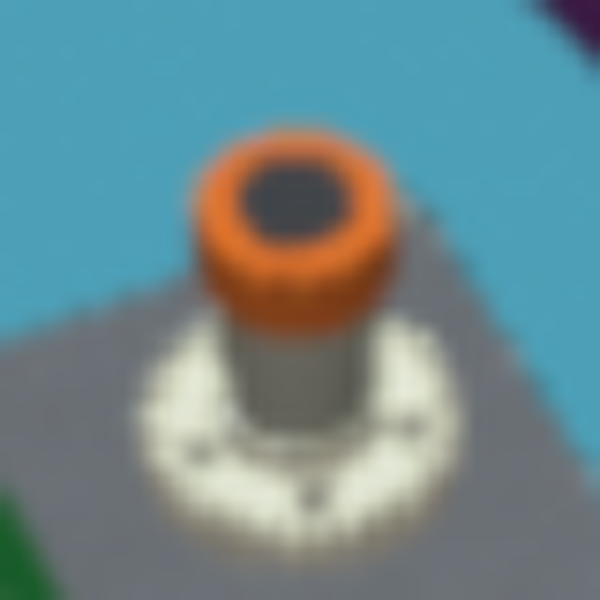

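The height is unchanged at about 0.104 and the cap is still upright on the hub. Handing in.

```bash
python3 -c "
from workcell import *;print(hand_in())"
```

```text
the job is handed in; nothing more can be done
None
```

The orange cap is pressed onto the grey module's spindle, tight against the wheel hub. The gripper has let go and is clear above it. I handed the job in at about 22.7 s.

- **Pressing:** The teeth rubbed at about 4.9 N, and the cap met the hub at TCP z ≈ 0.0765. I pressed on to about 12.7 N, roughly 2 mm of spring squeeze, and never felt the wheel's hard stop.
- **Check by feel:** After letting go I pressed lightly on the head with the fingers shut. The cap gave at most about 0.5 mm up to 12 N, so the squeeze held.
- **Check by camera:** The cap is upright on the hub with no gap showing, and its height was the same before and after the press test. The blue caps and the rest of the scene look undisturbed.
- **Disagreements:** The camera readings of how far the wheel sank scattered between about 1 and 2.5 mm. After release the cap also looked about 1 px (3 mm) higher than predicted from the gripper. The touch on the head put it within about 1 mm of where the gripper left it, so I relied on the force and contact readings.

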